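# Open the track-cleaner bottle for the wash cup

## Task

Get the small-parts wash ready: first set the strainer plate, step down, onto the open wash cup so that it sits fully down and level on the rim. Then open the cleaner bottle: push its safety cap down against the spring, keep it pushed while you turn it anticlockwise (seen from above) about a sixth of a turn, and lift it off. Finish holding the cap upright in the gripper, clear of the bottle by roughly 5 cm and straight above it, and leave the paint tin, the track rubber and the oil bottle where they are.

Things in the scene. Friction and masses are not known exactly. Their poses are not given: they have to be found in the camera images.
- bottle_stand: White round cleaner bottle (60 mm across, shoulder 99 mm up) clamped in an aluminium stand with a 90x90x6 mm foot fixed to the worktop, turned up to 0.6 rad either way. Origin: centre of the foot's underside, on the bottle's axis; z up. Neck 26 mm across, with two lugs along its +x and -x, 18 mm out from the axis, at z = 110.5 to 116.5 mm.
- neck_top (a point): Centre of the fixed neck's top, on the bottle's axis, 122 mm above the stand's origin. It lies hidden inside the cap while that is on.
- cap: Grey round safety cap, 48 mm across, 29 mm tall, with an upright grip bar on top: 42 mm along the cap's x, 14 mm thick along its y, 29 to 57 mm above the origin. Origin: centre of its underside; z up. Loose, 100 g. Shut at the start: 107 mm above the stand's origin (8 mm above the shoulder), its x along the stand's x, lugs held in its notches. A positive yaw turn opens it.
- liner (a joint): Sprung plug in the neck that carries the cap; value = how far it is pressed (0 to 0.009 m); 4 N at first, 11 N at 8 mm, where the cap meets the shoulder. Pressed over 4.5 mm (6 to 7 is good) the cap can turn; from 51 to 74 degrees (62 is the middle, stop at about 76) slots free the lugs and it lifts straight off, pressed or not. It does not pop up by itself.
- cup: Open round steel wash cup, 72 mm across, 55 mm tall, wall 4 mm (mouth 64 mm across), 0.5 kg, standing loose on the worktop. Origin: centre of its underside; z up; the rim is at z = 55 mm.
- strainer: Round steel strainer plate on the worktop, step down: 76 mm across and 4 mm thick, from z = 5 to 9 mm; under it a round step 58 mm across and 5 mm deep that goes inside the cup's mouth (3 mm play all round); in its middle an upright round grip post 16 mm across, from z = 9 to 43 mm. 90 g. Origin: centre of the step's underside; z up. Seated on the cup, its origin is 50 mm above the cup's origin.
- paint_tin: Bystander: small round paint tin, 32 mm across, 28 mm tall; origin: centre of its underside.
- rubber: Bystander: brown track rubber block, 23x52x13 mm, lying flat; origin: centre of its underside.
- oil: Bystander: slim oil bottle with pointed nozzle, 25 mm across, 85 mm tall; origin: centre of its underside.

How it is judged:
By the outcome, as a careful person would: the job done as asked, in the order asked, and still so for the second after the job is handed in, while the arm keeps its last pose, push and grip.
It also fails if it takes over 64 s, if anything falls off the work surface, if the arm or the gripper's body presses on something with over 40 N, if the wrist force passes 120 N, or if a joint passes its speed limit or range.

## Robot

A 6-joint arm with a two-finger parallel gripper is mounted at the origin on a cart in front of the work surface, level with it; the furniture and walls round the work are solid. World frame = base frame: x ahead of the robot, y to its left, z up, the work surface at z = 0. Lengths are in mm, angles in rad, forces in N, time in s.
With the tool pointing down it reaches from about 350 to 875 mm from the base axis. Payload 4.2 kg.
Tool frame: the origin (TCP) lies at the very end of the fingers, on their centre line; the grasp point (between the pads) lies 19 mm behind it (pinch_z is the distance from the TCP to the grasp point, in mm); z points along the fingers, y is the line along which they close (so a half turn about z gives the same grasp; the last joint's range is limited). The gripper opens to 85 mm and grips with 20 to 120 N. Pads are 22 mm wide; open, the fingers measure 114 mm over their backs; the gripper's body (76 mm by 85 mm) begins 54 mm behind the grasp point. The pads swing forward as they close: fully open they stand 13 mm farther back than shut.
Start: joints at [-1.013, 0.385, 0.008, 0, -1.194, -0.259], TCP at [183.999, -597.28, 231.312] pointing down, gripper open.
Joint ranges: [-3.14, 3.14], [-1.21, 2.06], [-1.07, 1.41], [-3.16, 2.05], [-2.99, -0.16], [-3.1, 3.1]. Speed limits (rad/s): [2.79, 2.79, 3.14, 3.14, 3.14, 3.14].

## Interface

Orientations are given as a unit quaternion [x, y, z, w].
In Python, from bench import * gives the robot as it stands.
- The arm moves only by the tool arm_command, never from a script. Its argument "steps" is one flat list of numbers, 4 for each row, row after row: the shift along the tool's x, y, z in m, then the turn about the tool's z in rad. In form: [tx, ty, tz, roll, tx, ty, tz, roll, ...]. A call has 1 to 20 rows; each row shifts and turns the commanded pose from where the row before left it, along the tool's axes as they then stand; what a row does not reach is not made up. A row lasts 1/8 s, in which the tool goes at most 62.5 mm and 10.7 degrees, less where a joint would pass 70% of its speed; a pose out of reach is approached as far as the arm can. A call with a gripper value outside its range is refused whole. "grip" is the finger opening in m, from 0 to 0.0854, set as the call begins (left out, the last holds). The fingers move at their own pace and stop on an object; the grip force is fixed at half the most. Time passes only in rows, so rows that do not move let the fingers close. It gives the time, the measured TCP pose, the force, the opening and the grip force at its end, in the units of the state.
- read_state(): the state, without advancing time (a new reading comes with each control period).
- get_image(name): name is "side" or "top"; returns the picture (400x640x3 uint8, red, green, blue); there is no depth.
- get_calibration(name): a dict with "camera_matrix" (3x3 intrinsics, pixels), "cam_to_world" (4x4, takes a point from camera to world coordinates). Camera axes: x right, y down, z forward; pixel columns grow to the right and rows downward; lengths in mm; the calibration is good to about 2 mm. A picture is of the moment at which its call begins. get_calibration takes no time and is no camera call.
- job_done(): hands the job in; it is judged then, once.
The state is a dict: "clock": time; "joints": joint angles; "joint_vel": joint speeds; "joint_efforts": joint torques, N m; "position": TCP position; "ee_rot": TCP orientation; "contact_force": force on the tool from outside, world axes, zero at the start; "wrist_torque": the same for the moment, N m; "gripper_width": finger opening in mm; "grasp_force": force on a finger pad.
Only numpy, scipy, OpenCV 4.12 (cv2) and the standard library are available. Lean on these libraries where they do the work, as an engineer would, in place of code of your own. Each camera call takes 0.05 s, during which the arm holds its last target. There are 200 camera calls.

## Working session

There is one attempt and no reset: what is moved stays moved. The work goes in short steps, Python scripts to look and compute and a tool call to move; the robot and the scene stay as the last step left them, time stands still between calls to the robot, and variables do not carry over. Pictures are saved under pics/ and viewed, at most 10 in all, crops included, and the job is handed in when it is done.

Besides the shell and the picture viewer there is one more tool, called after "Call:" by a JSON object that holds its "op" and its "data". arm_command: Moves the arm, as the interface text tells. Its arguments: {"type":"object","properties":{"steps":{"type":"array","items":{"type":"number"}},"grip":{"type":"number"}},"required":["steps"]}

```bash
mkdir -p pics
cat > h.py <<'E'
from bench import *
import numpy as np, cv2
def cal(n):
    c=get_calibration(n); return np.array(c["camera_matrix"]),np.array(c["cam_to_world"])
def ray(n,u,v):
    K,T=cal(n); d=T[:3,:3]@np.linalg.solve(K,[u,v,1.]); return T[:3,3],d/np.linalg.norm(d)
def onz(n,u,v,z):
    o,d=ray(n,u,v); return o+d*(z-o[2])/d[2]
def proj(n,p):
    K,T=cal(n); q=K@(T[:3,:3].T@(np.array(p,float)-T[:3,3])); return q[:2]/q[2]
def snap(n,f):
    im=np.array(get_image(n)); cv2.imwrite(f"pics/{f}.png",im[:,:,::-1]); return im
E
python3 - <<'E'
from h import *
a=snap("top","t0");b=snap("side","s0")
for n in("top","side"):
    K,T=cal(n);print(n,K[0,0],K[1,1],K[:2,2],T.round(3).tolist())
s=read_state();print(s["position"],s["ee_rot"],s["clock"],s["contact_force"])
E
```

```text
top 435.4498366921802 435.4498366921802 [320.41043813 207.3437998 ] [[0.014, -0.998, 0.056, 402.555], [-1.0, -0.013, 0.012, 52.881], [-0.011, -0.056, -0.998, 1153.274], [0.0, 0.0, 0.0, 1.0]]
side 411.8819069585125 411.8819069585125 [321.95851189 189.68828836] [[-0.952, -0.133, 0.276, 211.792], [-0.306, 0.377, -0.874, 924.492], [0.012, -0.916, -0.4, 504.713], [0.0, 0.0, 0.0, 1.0]]
[ 183.82631844 -596.78653503  230.34136659] [-1.48773339e-01  9.88870821e-01  9.74990231e-04 -2.08183616e-04] 0.1 [-0.31398594  0.30732174 -0.1211193 ]
```

View pics/t0.png

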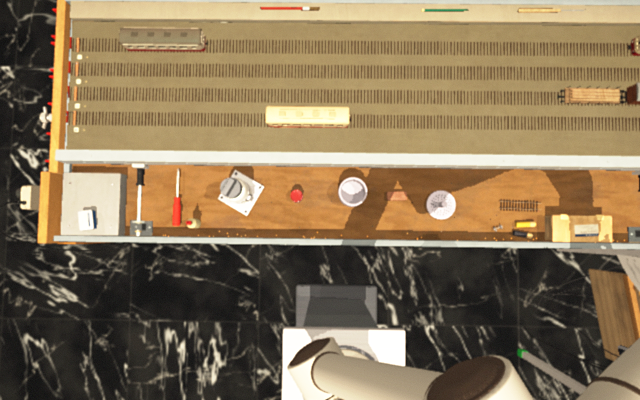

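View pics/s0.png

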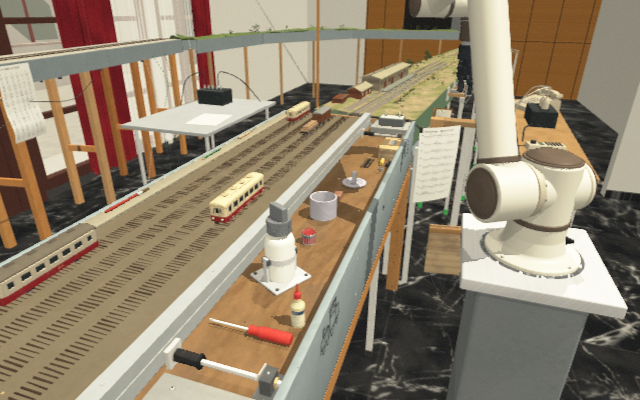

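The top view shows the bottle stand near (241,192) with the cap at (231,188), the tin at (296,195), the cup at (352,191), the rubber at (397,196), the strainer at (440,205) and the oil at (192,224). The side view shows the same items: cap (278,215), cup (323,206), strainer (354,182). Next I'll zoom in and segment them.

Run:
```python
from h import *
a=cv2.imread("pics/t0.png");b=cv2.imread("pics/s0.png")
def z(i,x0,x1,y0,y1,k): return cv2.resize(i[y0:y1,x0:x1],None,fx=k,fy=k,interpolation=cv2.INTER_CUBIC)
c1=z(a,210,470,160,230,3); c2=z(b,250,380,165,295,4)
A=np.zeros((210+360,780,3),np.uint8); A[:210,:780]=c1
A[210:570,:360]=cv2.resize(c2,(360,360)); A[210:570,370:730]=z(a,210,270,162,222,6)
cv2.imwrite("pics/c0.png",A)
hsv=cv2.cvtColor(a,cv2.COLOR_BGR2HSV)
m=((hsv[:,:,1]<70)&(hsv[:,:,2]>60)).astype(np.uint8); m[:167]=0;m[232:]=0
n,l,s,c=cv2.connectedComponentsWithStats(m)
for i in range(1,n):
    if s[i,4]>60: print(s[i],c[i].round(1))
print(onz("top",440,205,9),onz("top",352,188,55),onz("top",231,188,164),onz("top",242,192,6),onz("top",320,240,0),onz("top",320,160,0))
```

```text
[ 17 167  20  19  93] [ 27.1 176.2]
[  61  167   66   65 3742] [ 92.8 201.6]
[130 167  23  65 434] [140.  210.3]
[371 167 269   8 572] [537.7 167.9]
[176 170   3  27  63] [177.2 184.4]
[ 218  170   46   46 1235] [239.8 192.1]
[338 177  30  30 684] [352.3 191.4]
[ 21 187  10  22 165] [ 25.6 196.3]
[426 191  30  29 671] [440.5 204.5]
[  7 203  30  29 251] [ 19.  218.8]
[575 225  23   7 157] [586.2 228.1]
[ 476.92641519 -247.06609985    9.        ] [514.06259897 -13.07269608  55.        ] [499.41030909 269.91518715 164.        ] [504.61924367 275.09212568   6.        ] [380.62911235  66.70187195   0.        ] [593.57542926  69.71777788   0.        ]
```

View pics/c0.png

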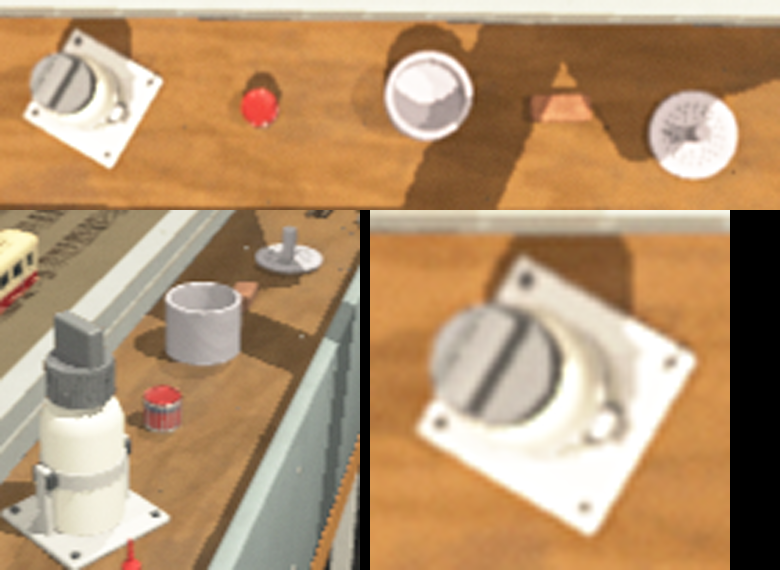

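The zoom shows the foot's edges at a yaw of about -31°, with the cap bar agreeing. The strainer disc is at (440.5,205), 29.5 px across, which is about 77 mm and so plausible. The cup rim is at about (353,191). I'll move to above the strainer and square the tool with the world axes on the way.

Call:
{"op": "arm_command", "data": {"steps": [0,0,0,0.15,0,0,0,0.1487,-0.0366,0.0437,0,0,-0.0366,0.0437,0,0,-0.0366,0.0437,0,0,-0.0366,0.0437,0,0,-0.0366,0.0437,0,0,-0.0366,0.0437,0,0,-0.0366,0.0437,0.04,0,-0.0366,0.0437,0.04,0,0,0,0.04,0,0,0,0,0,0,0,0,0], "grip": 0.0854}}

```text
clock: 1.72
position: [469.9, -257.3, 120.7]
ee_rot: [-0.0, 1.0, -0.001, 0.001]
contact_force: [0.6, 0.2, 1.0]
gripper_width: 85.9
grasp_force: 0.0
```

Run:
```python
from h import *
s=read_state();print(s["clock"],s["position"].round(1),s["ee_rot"],s["joints"].round(3),s["contact_force"])
# edge-based fits from first pictures
a=cv2.imread("pics/t0.png");hsv=cv2.cvtColor(a,cv2.COLOR_BGR2HSV)
m=((hsv[:,:,1]<70)&(hsv[:,:,2]>60)).astype(np.uint8)
for nm,(x0,x1,y0,y1),z in(("strainer",(420,462,185,226),7),("cup",(332,374,170,212),55)):
    k=np.zeros_like(m);k[y0:y1,x0:x1]=m[y0:y1,x0:x1]
    c=max(cv2.findContours(k,0,1)[0],key=cv2.contourArea)[:,0]
    P=np.array([onz("top",u,v,z)[:2] for u,v in c])
    if nm=="cup":   # drop near-side/left lower part, where the wall shows below the rim
        P=P[(P[:,0]>P[:,0].mean()-12)&(P[:,1]<P[:,1].mean()+12)]
    A=np.c_[2*P,np.ones(len(P))];q=np.linalg.lstsq(A,(P**2).sum(1),rcond=None)[0]
    r=np.sqrt(q[2]+q[0]**2+q[1]**2);print(nm,q[:2].round(1),"diam",2*r, "edge spread",np.std(np.hypot(*(P-q[:2]).T)))
b=cv2.imread("pics/s0.png");h2=cv2.cvtColor(b,cv2.COLOR_BGR2HSV)
m2=((h2[:,:,1]<45)&(h2[:,:,2]>90)).astype(np.uint8)
for nm,(x0,x1,y0,y1) in(("strainer",(338,372,166,192)),("cup",(304,344,185,226))):
    ys,xs=np.nonzero(m2[y0:y1,x0:x1]);print(nm,xs.min()+x0,xs.max()+x0,ys.min()+y0,ys.max()+y0)
print("proj strainer y-extents",[proj("side",[477+38*np.cos(t),-247+38*np.sin(t),9]).round(1).tolist() for t in np.arange(8)*np.pi/4], proj("side",[477,-247,43]).round(1))
print("proj cup",[proj("side",[514+36*np.cos(t),-13+36*np.sin(t),55]).round(1).tolist() for t in np.arange(8)*np.pi/4])
```

```text
1.725 [ 469.9 -257.3  120.7] [-1.29947547e-05  9.99999610e-01 -5.00252035e-04  7.27961718e-04] [-1.980e-01  3.430e-01 -3.640e-01  1.000e-03 -8.610e-01 -1.374e+00] [0.58244741 0.16088982 0.97887148]
strainer [ 478.5 -249. ] diam 74.42926518400436 edge spread 0.8784391876236223
cup [507.2 -14.9] diam 69.78577103351135 edge spread 0.7762768261138631
strainer 342 365 171 187
cup 304 336 185 220
proj strainer y-extents [[342.0, 180.8], [343.2, 184.4], [350.7, 186.9], [360.1, 186.7], [365.5, 183.9], [363.9, 180.4], [356.5, 178.1], [347.6, 178.3]] [354.2 172.3]
proj cup [[306.6, 194.8], [307.1, 199.1], [315.1, 202.2], [325.9, 201.9], [332.6, 198.5], [331.6, 194.2], [323.6, 191.4], [313.5, 191.6]]
```

Call:
{"op": "arm_command", "data": {"steps": [-0.008,0.009,0.02,0,0,0,0.03,0,0,0,0.03,0,0,0,0.02,0,0,0,0.0045,0,0,0,0,0,0,0,0,0]}}

```text
clock: 2.6
position: [478.3, -248.0, 16.5]
ee_rot: [0.0, 1.0, -0.0, 0.001]
contact_force: [0.1, 0.1, 0.1]
gripper_width: 85.3
grasp_force: 0.0
```

Call:
{"op": "arm_command", "data": {"steps": [0,0,0,0,0,0,0,0,0,0,0,0,0,0,0,0,0,0,0,0,0,0,0,0,0,0,0,0,0,0,0,0], "grip": 0.0}}

```text
clock: 3.6
position: [477.5, -247.7, 15.2]
ee_rot: [-0.0, 1.0, -0.0, 0.0]
contact_force: [0.1, 1.8, 4.5]
gripper_width: 14.2
grasp_force: 58.8
```

Call:
{"op": "arm_command", "data": {"steps": [0,0,-0.02,0,0,0,-0.03,0,0,0,-0.03,0,0,0,-0.02,0,0,0,0,0,0,0,0,0]}}

```text
clock: 4.35
position: [476.3, -247.3, 113.6]
ee_rot: [0.0, 1.0, 0.001, -0.001]
contact_force: [-0.2, 0.8, -1.0]
gripper_width: 13.7
grasp_force: 58.5
```

Run:
```python
from h import *
a=snap("top","t1");b=snap("side","s1")
s=read_state();print(s["position"].round(1),s["gripper_width"],s["contact_force"],s["wrist_torque"].round(3))
A=np.vstack([cv2.resize(b[120:230,280:410],(650,550))])
cv2.imwrite("pics/c1.png",A[:,:,::-1])
print(proj("side",s["position"]),proj("side",s["position"]+[0,0,-8]))
```

```text
[ 476.4 -247.3  113.5] 13.827299052952963 [ 0.16674376  0.04104954 -1.18659452] [ 0.021 -0.018  0.014]
[355.38633222 150.64828739] [355.26968945 153.15028135]
```

View pics/c1.png

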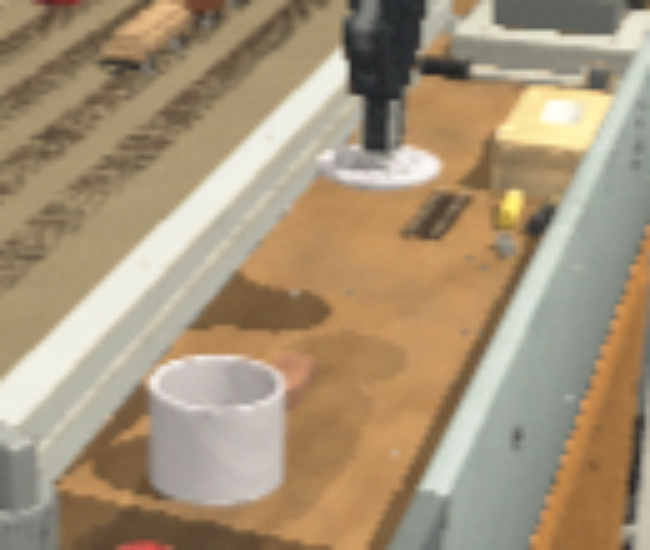

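The strainer is held level. Its disc is centred at about (355.7,153.1), which matches the projected TCP of (355.3,153.1). The cup rim spans x 309.6–337 and y 191–202.

Run:
```python
from h import *
c=proj("side",[507.2,-14.9,55]);e=np.array([proj("side",[507.2+36*np.cos(t),-14.9+36*np.sin(t),55]) for t in np.linspace(0,6.28,40)])
print(c,e.min(0),e.max(0),onz("side",323.3,196.8,55))
o1,d1=ray("top",353.2,191.2);print(onz("top",353.2,191.2,55))
```

```text
[322.18956457 196.6922393 ] [308.48589694 191.1759114 ] [335.8807762 202.5631542] [504.23826455 -15.21656105  55.        ]
[505.97532447 -16.18707897  55.        ]
```

Call:
{"op": "arm_command", "data": {"steps": [-0.005,0.03,0,0,-0.006,0.05,0,0,-0.006,0.05,0,0,-0.006,0.05,0,0,-0.005,0.03,0,0,-0.003,0.022,0,0,0,0,0,0,0,0,0,0]}}

```text
clock: 5.45
position: [507.7, -16.0, 114.3]
ee_rot: [-0.0, 1.0, -0.0, -0.001]
contact_force: [0.0, 0.2, -0.6]
gripper_width: 14.0
grasp_force: 58.7
```

Call:
{"op": "arm_command", "data": {"steps": [0.0015,0.0005,0.01,0,0,0,0.02,0,0,0,0,0,0,0,0,0]}}

```text
clock: 5.95
position: [506.9, -15.5, 85.2]
ee_rot: [0.0, 1.0, -0.0, 0.0]
contact_force: [0.9, -0.1, -0.5]
gripper_width: 14.4
grasp_force: 58.7
```

Run:
```python
from h import *
a=snap("top","t2");b=snap("side","s2")
s=read_state();print(s["position"].round(1))
A=np.hstack([cv2.resize(b[160:240,280:360],(480,480),interpolation=2),cv2.resize(a[165:215,325:378],(318,300),interpolation=2) if 0 else np.vstack([cv2.resize(a[165:215,325:378],(318,300),interpolation=2),np.zeros((180,318,3),np.uint8)])])
cv2.imwrite("pics/c2.png",A[:,:,::-1])
p=s["position"]
for q,r,n in((p+[0,0,-6],38,"plate"),([505.5,-15.3,55],36,"rim")):
  e=np.array([proj("side",np.array(q)+[r*np.cos(t),r*np.sin(t),0]) for t in np.linspace(0,6.28,60)]);print(n,((e.min(0)-[280,160])*6).round(),((e.max(0)-[280,160])*6).round())
```

```text
[507.2 -15.2  85.6]
plate [166. 135.] [342. 204.]
rim [175. 187.] [339. 256.]
```

View pics/c2.png

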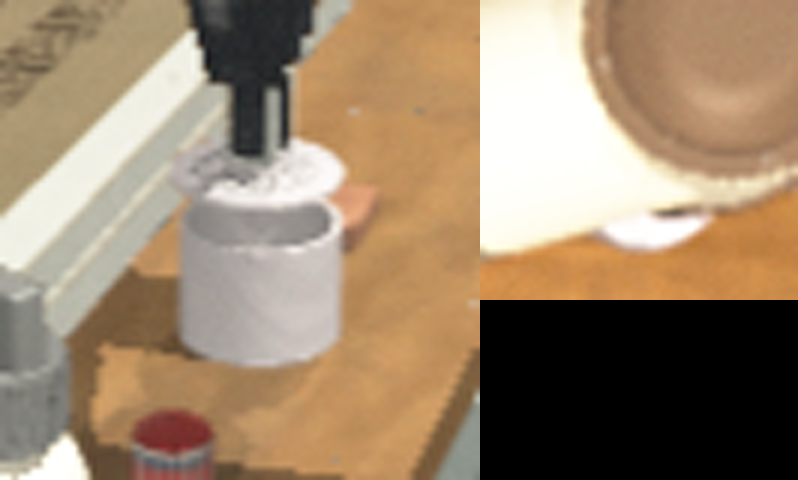

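The plate spans x 170–346 and the rim 178–342 in the 6x side crop, so they are about 1 mm apart along x. I'll correct for that and lower slowly, watching the force.

Call:
{"op": "arm_command", "data": {"steps": [0.0012,0.0007,0.005,0,0,0,0.006,0,0,0,0.003,0,0,0,0.002,0,0,0,0.001,0,0,0,0,0,0,0,0,0]}}

```text
clock: 6.92
position: [505.6, -14.4, 68.1]
ee_rot: [-0.0, 1.0, 0.0, 0.0]
contact_force: [0.5, 0.1, -0.3]
gripper_width: 14.5
grasp_force: 58.6
```

Call:
{"op": "arm_command", "data": {"steps": [0,0,0.001,0,0,0,0.0005,0,0,0,0,0,0,0,0,0]}}

```text
clock: 7.42
position: [505.5, -14.4, 66.5]
ee_rot: [-0.0, 1.0, -0.0, 0.0]
contact_force: [-0.8, -0.6, -0.1]
gripper_width: 13.9
grasp_force: 58.6
```

Call:
{"op": "arm_command", "data": {"steps": [0,0,0.001,0,0,0,0,0,0,0,0,0]}}

```text
clock: 7.8
position: [505.5, -14.4, 65.5]
ee_rot: [-0.0, 1.0, 0.0, -0.0]
contact_force: [-0.3, 0.1, -0.8]
gripper_width: 14.3
grasp_force: 58.7
```

Call:
{"op": "arm_command", "data": {"steps": [0,0,0.0006,0,0,0,0,0,0,0,0,0]}}

```text
clock: 8.18
position: [505.6, -14.4, 65.3]
ee_rot: [-0.0, 1.0, -0.0, 0.0]
contact_force: [-1.7, 1.1, 4.2]
gripper_width: 14.3
grasp_force: 59.1
```

Call:
{"op": "arm_command", "data": {"steps": [0,0,0,0,0,0,0,0,0,0,0,0,0,0,0,0,0,0,-0.02,0,0,0,-0.04,0,0,0,-0.05,0,0,0,-0.05,0,0,0,0,0,0,0,0,0], "grip": 0.05}}

```text
clock: 9.43
position: [504.9, -14.4, 224.5]
ee_rot: [0.0, 1.0, 0.0, -0.0]
contact_force: [-0.4, -0.3, -0.2]
gripper_width: 49.7
grasp_force: 0.0
```

Run:
```python
from h import *
b=snap("side","s3")
s=read_state();print(s["position"].round(1),s["contact_force"])
A=np.hstack([cv2.resize(b[160:240,290:360],(420,480),interpolation=2),cv2.resize(b[190:295,242:312],(320,480),interpolation=2)])
cv2.imwrite("pics/c3.png",A[:,:,::-1])
# stand: foot quad from first top picture (white, low saturation), corners at z=6
a=cv2.imread("pics/t0.png");hsv=cv2.cvtColor(a,cv2.COLOR_BGR2HSV)
m=((hsv[:,:,1]<75)&(hsv[:,:,2]>60)).astype(np.uint8);k=np.zeros_like(m);k[168:225,210:270]=m[168:225,210:270]
k=cv2.morphologyEx(k,cv2.MORPH_OPEN,np.ones((3,3)));
c=max(cv2.findContours(k,0,1)[0],key=cv2.contourArea);P=np.array([onz("top",*q,6)[:2] for q in c[:,0]+0.0]).astype(np.float32)
print(cv2.minAreaRect(P))
for q in((525,258),(695,358),(595,535),(418,430)): print(onz("top",210+(q[0]-370)/6,162+(q[1]-210)/6,6)[:2].round(1))
# grey cap in top: mean of dark-grey disc
k=((hsv[:,:,1]<40)&(hsv[:,:,2]>60)&(hsv[:,:,2]<190)).astype(np.uint8);k[:,:215]=0;k[:,250:]=0;k[:172]=0;k[:,]=k;k[215:]=0
n,l,st,ce=cv2.connectedComponentsWithStats(k);i=1+st[1:,4].argmax();print(st[i],ce[i]);
print([onz("top",*ce[i],z)[:2].round(1).tolist() for z in(136,164)], onz("top",370/1*0+210+(495-370)/6,162+(363-210)/6,136))
```

```text
[504.7 -14.5 223.8] [-0.18204727 -0.75900381 -0.0842901 ]
((506.6509094238281, 284.2944030761719), (103.98902130126953, 91.86512756347656), 60.7235107421875)
[563.1 292.9]
[519.6 216.6]
[440.8 259. ]
[486.1 338.4]
[221 178  20  19 117] [230.77777778 186.7008547 ]
[[505.2, 276.7], [502.4, 270.5]] [503.32679096 276.48111623 136.        ]
```

View pics/c3.png

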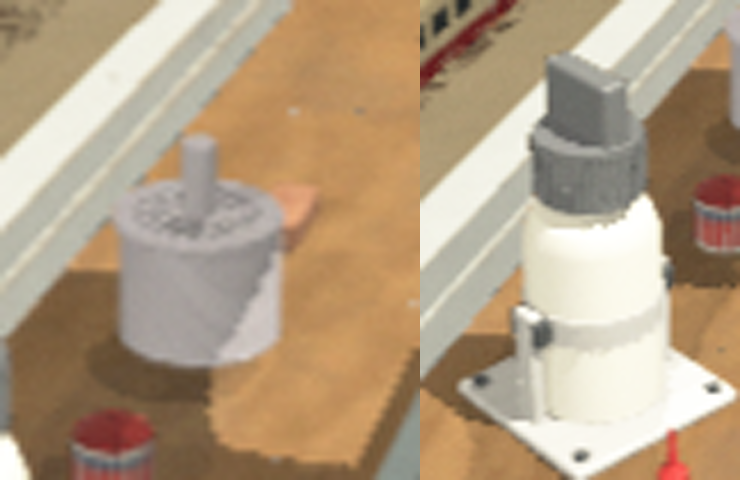

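The strainer sits level and concentric on the rim. The post is at (199,185) in the left crop and the plate edge is parallel to the rim. The bottle and cap are undisturbed. The stand centre is about (502.7, 276.8) with a yaw of about -29.6°. I'll move over the bottle.

Call:
{"op": "arm_command", "data": {"steps": [0,0.03,0,0,0.002,0.05,0,0,0,0.055,0,0,0,0.055,0,0,0,0.055,0,0,0,0.0463,0,0,0,0,0,0.13,0,0,0,0.13,0,0,0,0.13,0,0,0,0.127,0,0,0,0,0,0,0,0]}}

```text
clock: 10.98
position: [503.3, 276.7, 223.9]
ee_rot: [0.255, 0.967, -0.001, -0.001]
contact_force: [-0.5, 0.4, -0.1]
gripper_width: 50.0
grasp_force: 0.0
```

Run:
```python
from h import *
b=snap("side","s4")
s=read_state();print(s["position"].round(2),s["joints"].round(3));x,y=s["ee_rot"][:2];print(np.degrees(2*np.arctan2(y,x)))
print("bar base, predicted vs seen: axis col", proj("side",[502.7,276.8,107]),proj("side",[502.7,276.8,164]),proj("side",[502.7,276.8,6]))
# edges of the cap skirt and bottle in the side view (crop offset)
h=cv2.cvtColor(b,cv2.COLOR_RGB2HSV)
for r in(222,226,230,232,252,256): 
    g=b[r,250:310].astype(int).sum(1);d=np.abs(np.diff(g));print(r,[(250+i,int(d[i])) for i in np.nonzero(d>60)[0]])
e=lambda z,r:[np.array([proj("side",[502.7+r*np.cos(t),276.8+r*np.sin(t),z]) for t in np.linspace(0,6.28,90)])[:,0].min().round(1),np.array([proj("side",[502.7+r*np.cos(t),276.8+r*np.sin(t),z]) for t in np.linspace(0,6.28,90)])[:,0].max().round(1)]
print("pred skirt",e(122,24),"bottle",e(60,30))
```

```text
[503.35 276.74 224.17] [ 0.785  0.305 -0.13  -0.    -1.138 -2.871]
150.46343043903698
bar base, predicted vs seen: axis col [279.16383703 231.33198214] [278.27855975 205.05157689] [280.61530356 274.42032199]
222 [(np.int64(252), 85), (np.int64(253), 131), (np.int64(264), 146), (np.int64(265), 272), (np.int64(269), 80), (np.int64(300), 100)]
226 [(np.int64(262), 78), (np.int64(263), 85), (np.int64(265), 100), (np.int64(266), 144), (np.int64(287), 63), (np.int64(305), 72)]
230 [(np.int64(258), 88), (np.int64(259), 93), (np.int64(265), 87), (np.int64(266), 124)]
232 [(np.int64(257), 99), (np.int64(265), 104), (np.int64(266), 111), (np.int64(289), 178), (np.int64(291), 203)]
252 [(np.int64(258), 90), (np.int64(259), 139), (np.int64(263), 161), (np.int64(264), 133), (np.int64(294), 127), (np.int64(295), 339)]
256 [(np.int64(255), 79), (np.int64(256), 138), (np.int64(263), 63), (np.int64(264), 138), (np.int64(265), 102), (np.int64(266), 61), (np.int64(293), 67), (np.int64(295), 132), (np.int64(296), 230)]
pred skirt [np.float64(266.5), np.float64(291.3)] bottle [np.float64(264.7), np.float64(294.9)]
```

Call:
{"op": "arm_command", "data": {"steps": [0,0,0.025,0,0,0,0.03,0,0,0,0.02,0,0,0,0.006,0,0,0,0.0035,0,0,0,0,0,0,0,0,0]}}

```text
clock: 11.9
position: [503.8, 277.2, 141.2]
ee_rot: [0.255, 0.967, 0.001, 0.0]
contact_force: [0.4, -0.5, -0.5]
gripper_width: 50.1
grasp_force: 0.0
```

Call:
{"op": "arm_command", "data": {"steps": [0,0,0,0,0,0,0,0,0,0,0,0,0,0,0,0,0,0,0,0,0,0,0,0], "grip": 0.0}}

```text
clock: 12.65
position: [503.8, 277.2, 140.8]
ee_rot: [0.255, 0.967, 0.0, 0.0]
contact_force: [-0.1, 0.2, 3.6]
gripper_width: 12.6
grasp_force: 62.1
```

Call:
{"op": "arm_command", "data": {"steps": [0,0,0.002,0,0,0,0.002,0,0,0,0.002,0,0,0,0,0,0,0,0,0]}}

```text
clock: 13.28
position: [503.8, 277.2, 135.3]
ee_rot: [0.255, 0.967, 0.0, 0.0]
contact_force: [-2.1, 0.6, 7.0]
gripper_width: 12.8
grasp_force: 62.9
```

Call:
{"op": "arm_command", "data": {"steps": [0,0,0.001,0,0,0,0,0,0,0,0,0]}}

```text
clock: 13.65
position: [503.8, 277.2, 134.6]
ee_rot: [0.255, 0.967, 0.0, 0.001]
contact_force: [-1.5, 0.1, 8.6]
gripper_width: 12.9
grasp_force: 63.1
```

Run:
```python
from h import *
F=[read_state() for _ in range(8)]
print(np.mean([s["contact_force"] for s in F],0),F[-1]["position"],F[-1]["wrist_torque"],F[-1]["clock"])
```

```text
[-1.49557294  0.12692568  8.62356229] [503.83645592 277.17653329 134.58443531] [0.15752215 0.69586193 0.03533225] 13.65
```

Call:
{"op": "arm_command", "data": {"steps": [0,0,0,-0.1,0,0,0,-0.1,0,0,0,-0.1,0,0,0,0]}}

```text
clock: 14.15
position: [504.5, 277.2, 134.8]
ee_rot: [0.108, 0.994, 0.001, 0.001]
contact_force: [-0.1, 0.0, 8.2]
gripper_width: 12.7
grasp_force: 63.0
```

```bash
cat > st.py <<'E'
from h import *
s=read_state();x,y=s["ee_rot"][:2];print("yaw",np.degrees(2*np.arctan2(y,x))%360,s["position"].round(2),s["contact_force"].round(2),s["wrist_torque"].round(3),s["gripper_width"],s["clock"])
E
python3 st.py
```

```text
yaw 167.64079986150693 [504.48 277.18 134.8 ] [-0.09  0.03  8.18] [-0.054  0.192 -0.031] 12.733058489576567 14.15
```

Call:
{"op": "arm_command", "data": {"steps": [0,0,0,-0.11,0,0,0,-0.11,0,0,0,-0.11,0,0,0,-0.11,0,0,0,-0.11,0,0,0,-0.11,0,0,0,-0.12,0,0,0,0,0,0,0,0]}}

```text
clock: 15.28
position: [504.7, 277.3, 134.9]
ee_rot: [-0.278, 0.961, 0.0, 0.002]
contact_force: [0.3, -0.1, 9.1]
gripper_width: 12.7
grasp_force: 63.0
```

```bash
python3 st.py
```

```text
yaw 212.30576253340598 [504.71 277.29 134.92] [ 0.33 -0.06  9.08] [-0.05   0.013  0.084] 12.729996035823824 15.275
```

Call:
{"op": "arm_command", "data": {"steps": [0,0,-0.003,0,0,0,-0.004,0,0,0,-0.003,0,0,0,0,0]}}

```text
clock: 15.78
position: [502.9, 276.4, 142.5]
ee_rot: [-0.278, 0.961, -0.0, -0.001]
contact_force: [0.6, -0.4, -1.5]
gripper_width: 12.6
grasp_force: 61.6
```

```bash
python3 st.py
```

```text
yaw 212.23834618664122 [502.9  276.44 142.51] [ 0.59 -0.39 -1.51] [ 0.102 -0.08   0.027] 12.589867661125394 15.775
```

Call:
{"op": "arm_command", "data": {"steps": [0,0,-0.006,0,0,0,-0.01,0,0,0,-0.012,0,0,0,-0.014,0,0,0,-0.012,0,0,0,-0.007,0,0,0,0,0,0,0,0,0,0,0,0,0]}}

```text
clock: 16.9
position: [503.3, 276.7, 203.8]
ee_rot: [-0.278, 0.961, -0.0, -0.001]
contact_force: [-0.0, -0.1, -0.7]
gripper_width: 12.8
grasp_force: 61.6
```

Run:
```python
import st
from h import *
b=snap("side","s5");a=snap("top","t5")
A=np.hstack([cv2.resize(b[150:300,230:360],(520,600),interpolation=2),np.vstack([cv2.resize(a[165:235,180:280],(280,196)),cv2.resize(a[165:235,330:470],(280,140)),np.zeros((264,280,3),np.uint8)])])
cv2.imwrite("pics/c5.png",A[:,:,::-1])
```

```text
yaw 212.25643622952515 [503.29 276.68 203.8 ] [-0.03 -0.11 -0.72] [ 0.024  0.028 -0.   ] 12.799826722114142 16.9
```

View pics/c5.png

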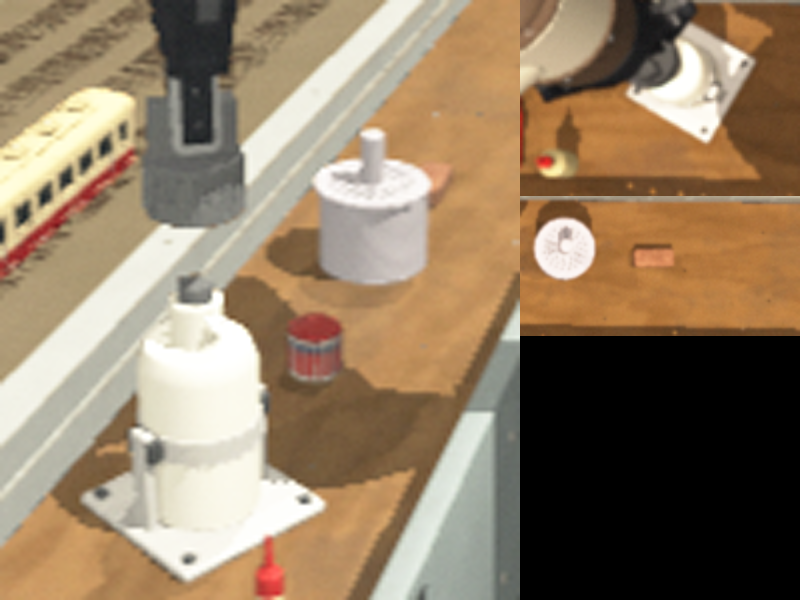

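The cap is off and upright at (193,180), straight above the bare neck at (198,310), with its underside about 48 mm above the neck top. The strainer is level on the cup, and the tin, rubber and oil are where they started.

```bash
python3 -c "
from bench import *
print(job_done())"
```

```text
the job is handed in; nothing more can be done
None
```

The strainer is seated level on the cup. The cleaner cap is off and held upright about 48 mm straight above the neck, the paint tin, track rubber and oil bottle weren't touched, and the job was handed in at about 17 s; no verdict was returned.

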